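# Fish a pocket spirit level out of a deep mortise with sprung tongs

### The arm

A 7-joint arm with a two-finger parallel gripper is mounted at the origin on the work surface. World frame = base frame: x ahead of the robot, y to its left, z up, the work surface at z = 0. Lengths are in m, angles in rad, forces in N, time in s.
With the tool pointing down it reaches from about 0.425 to 1.025 m from the base axis. Payload 9.4 kg.
Tool frame: the origin (TCP) lies at the very end of the fingers, on their centre line; the grasp point (between the pads) lies 19 mm behind it; z points along the fingers, x is the direction in which the jaws open and shut, and the axes are right-handed (so a half turn about z gives the same grasp; the last joint's range is limited). The gripper opens to 93 mm and grips with 3 to 60 N. Pads are 15 mm wide; open, the fingers measure 128 mm over their backs; the gripper's body (75 mm by 188 mm) begins 65 mm behind the grasp point.
Start: joints at [-1.258, 0.599, -0.003, 1.599, 0.002, 0.943, -0.08], TCP at [0.276, 0.671, 0.219] pointing down, gripper open.
Joint ranges: [-2.57, 2.57], [-0.35, 1.97], [-1.29, 1.29], [0.11, 2.56], [-1.05, 4.19], [0.11, 1.86], [-2.63, 2.63]. Speed limits (rad/s): [2.22, 2.22, 3.01, 3.01, 3.14, 3.14, 3.14].

### API

Orientations are given as a unit quaternion [x, y, z, w].
In Python, from plant import env gives the robot as it stands. The module is installed in compiled form; this text tells all that it offers.
- The arm moves only by the tool carry_out, never from a script. Its argument "targets" is text: rows parted by semicolons, each of 7 numbers parted by spaces: the shift along the tool's x, y, z in m, then the turn, a rotation vector about the tool's x, y, z in degrees, then the finger opening in m, from 0 to 0.093. In form: x y z rx ry rz jaw; .... A call has 1 to 12 rows; each row is the pose to reach, as a shift and turn from the pose commanded when the call began, along the tool's axes at that moment; what a row does not reach only later rows make up. A row lasts 1/10 s, in which the tool goes at most 50 mm and 8.59 degrees, less where a joint would pass 70% of its speed; a pose out of reach is approached as far as the arm can. A call with a gripper value outside its range is refused whole. The fingers move at their own pace and stop on an object; "force" is the grip in N (left out, the last holds). Time passes only in rows, so rows that repeat a pose let the fingers close. It gives the time, the measured TCP pose, the force and the opening at its end, in the units of the state.
- env.sense(): the state, without advancing time (a new reading comes with each control period).
- env.read_camera(name): name is "side" or "top"; returns a dict with "color" (480x640x3 uint8, blue, green, red), "camera_matrix" (3x3 intrinsics, pixels), "T" (4x4, takes a point from camera to world coordinates). Camera axes: x right, y down, z forward; pixel columns grow to the right and rows downward; lengths in m; the calibration is good to about 2 mm. A picture is of the moment at which its call begins. There is no depth.
- env.job_done(): hands the job in, once; it reports no verdict.
Trained networks look in a picture, given as the dict that the camera call returned (one of the last four; its "shot" number tells which), for a name from the list of things; names that differ only in an ending like _2 or _b are one class to them, and where a whole thing is asked for, a point or a joint stands for the part that bears it (a point fixed in the world has none). Each returns a list of dicts, best first, with "score" (0 to 1); they miss things now and then, are a little off and sometimes report something else, mostly with a low value. They report only what shows in the picture. A call takes as long as a camera call. They do not tell look-alikes from the thing itself.
- env.trace(name, picture): "mask" (480x640 bool, what is visible of it) and "bbox" ([centre column, centre row, width, height] in pixels, round what is visible of it).
The state is a dict: "time_s": time; "q": joint angles; "qd": joint speeds; "joint_torque": joint torques, N m; "eef_pos": TCP position; "eef_rot": TCP orientation; "force": force on the tool from outside, world axes, zero at the start; "ft_torque": the same for the moment, N m; "finger_gap": opening from 0.0 (shut) to 1.0 (fully open).
Only numpy, scipy, OpenCV 4.12 (cv2) and the standard library are available. Lean on these libraries where they do the work, as an engineer would, in place of code of your own. Each camera call takes 0.05 s, during which the arm holds its last target. There are 200 camera calls.

### The job

The little yellow spirit level has fallen to the bottom of the deep mortise in the dark post. Take the sprung tongs from their blue holder, reach down into the mortise, squeeze them shut on the level just firmly enough to hold it (its shell cracks if it is squeezed hard, about 25 N), lift it out and, still held in the tongs, set it down flat and right way up in the cork-lined tray. Then stand the tongs back upright in their holder; never touch the level with the gripper itself, and leave the jigsaw, sanding block and dowel offcut alone.

Things in the scene. Friction and masses are not known exactly. Their poses are not given: they have to be found in the camera images.
- tongs_grip (a point): Grip centre of loose sprung parallel tongs (164 mm long, 0.16 kg, standing feet down in the holder): 126 mm above the feet, midway between two orange grip plates, 26 mm wide, 52 mm tall, 58 mm over their outer faces when sprung open. z points up along the tongs, y is the jaws' closing line. They are taken by the plates, squeezed a little.
- tongs_feet (a point): Midway between the feet (lower ends) of the tongs' two flat steel jaws; axes as the grip centre's. The jaws are straight, 6 mm thick, 22 mm wide; open, 50 mm over their outer and 38 mm between their inner faces. Squeezing the plates narrows jaws and plates alike, by up to 24 mm. Between the jaws, from 107 mm above the feet up, is a 16 mm thick dark centre block.
- jaw_left (a joint): Inward travel of the tongs' jaw on their +y side: 0 sprung open, 0.012 m fully squeezed. The jaws slide straight and level. A spring pushes each jaw outwards with 4 N when open plus 0.4 N per mm of travel (8 N when shut on an 18 mm part); only the grip force beyond that reaches a part held between the jaws.
- jaw_right (a joint): Inward travel of the tongs' jaw on their -y side: 0 sprung open, 0.012 m fully squeezed; spring as for the left jaw.
- level_center (a point): Centre of the small yellow pocket spirit level with a green window, 70 mm long (its x), 18 mm wide (its y), 22 mm tall (its z, up), about 0.09 kg, loose. It starts flat and right way up on the mortise's floor, roughly along it, within 6 mm of its middle. Its shell cracks if the tongs squeeze it with more than 25 N a side.
- mortise (a point): Centre of the mortise's mouth, in the top face of the dark wooden post, 100 mm above the bench. The post is fixed, 140 mm (x) by 100 mm (y), on a base board 176 by 124 mm and 18 mm thick. The mortise is vertical, 88 mm long (x), 46 mm wide (y) and 82 mm deep, with a flat floor: too narrow for the tongs fully open.
- holder_floor (a point): Centre of the floor of the tongs' blue holder, a fixed open-topped pocket 38 mm (x) by 72 mm (y) inside; its floor is 10 mm and its rim 55 mm above the bench; walls 8 mm thick. The tongs stand in it with their closing line along y.
- tray_floor (a point): Centre of the floor of the fixed cork-lined wooden tray, 168 mm (x) by 138 mm (y) inside; floor 6 mm and rim 20 mm above the bench, walls 6 mm thick.
- jigsaw_center (a point): Yellow and black jigsaw standing on its shoe, about 180 mm long, 70 mm wide, 155 mm tall, loose, 2.1 kg; point 80 mm above the bench. A bystander.
- sander_center (a point): Cork sanding block, 110 x 60 x 36 mm, loose; its centre. A bystander.
- offcut_center (a point): Upright round dowel offcut, 48 mm diameter, 75 mm tall, loose; its centre. A bystander.
Things that resemble listed ones, but are neither listed nor needed, are in the scene too. Of the things that look like the part that bears holder_floor, take the one that is farthest from the robot's base at the start.

How it is judged:
By the outcome, as a careful person would: the job done as asked, in the order asked, and still so for the second after the job is handed in, with the robot touching nothing.
It also fails if it takes over 66 s, if anything falls off the work surface, if the arm or the gripper's body presses on something with over 40 N, if the wrist force passes 120 N, or if a joint passes its speed limit or range.

## Working session

There is one attempt and no reset: what is moved stays moved. The work goes in short steps, Python scripts to look and compute and a tool call to move; the robot and the scene stay as the last step left them, time stands still between calls to the robot, and variables do not carry over. Pictures are saved under pics/ and viewed, about 8 in all and at most 12, crops included, and the job is handed in when it is done.

Besides the shell and the picture viewer there is one more tool, called after "Emit:" by a JSON object that holds its "fn" and its "kwargs", one argument or row to a line. carry_out: Moves the arm, as the interface text tells. Its arguments: {"type":"object","properties":{"targets":{"type":"string"},"force":{"type":"number"}},"required":["targets"]}

```bash
mkdir -p pics; cat > h.py <<'E'
import numpy as np, cv2
from plant import env
def ray(p,u,v):
    K=np.array(p["camera_matrix"]);T=np.array(p["T"])
    d=T[:3,:3]@np.linalg.solve(K,[u,v,1.]);return T[:3,3],d
def at_z(p,u,v,z):
    o,d=ray(p,u,v);return o+d*(z-o[2])/d[2]
def proj(p,X):
    K=np.array(p["camera_matrix"]);T=np.linalg.inv(np.array(p["T"]))
    c=T[:3,:3]@np.array(X)+T[:3,3];c=K@c;return c[:2]/c[2]
E
python3 - <<'E'
from h import *
s=env.sense();print({k:np.round(v,3).tolist() for k,v in s.items()})
for n in("top","side"):
    p=env.read_camera(n);cv2.imwrite(f"pics/{n}0.png",p["color"]);print(n,np.round(p["T"],3).tolist(),np.round(p["camera_matrix"],1).tolist())
    for t in["tongs_grip","level_center","mortise","holder_floor","tray_floor","jigsaw_center","sander_center","offcut_center"]:
        for r in env.trace(t,p)[:4]:print(t,round(r["score"],2),np.round(r["bbox"],1).tolist())
E
```

```text
{'time_s': 0.0, 'q': [-1.258, 0.6, -0.003, 1.6, 0.002, 0.943, -0.08], 'qd': [0.0, -0.001, 0.0, -0.002, 0.003, -0.001, 0.001], 'joint_torque': [0.0, -76.507, 1.497, -25.234, -0.052, 0.017, 0.0], 'eef_pos': [0.275, 0.67, 0.218], 'eef_rot': [0.831, 0.557, -0.001, 0.0], 'force': [-0.683, 0.758, -0.022], 'ft_torque': [-0.001, 0.009, 0.045], 'finger_gap': 1.0}
top [[0.016, -0.997, 0.073, 0.447], [-1.0, -0.014, 0.018, -0.016], [-0.017, -0.074, -0.997, 1.095], [0.0, 0.0, 0.0, 1.0]] [[512.7, 0.0, 322.7], [0.0, 512.7, 243.0], [0.0, 0.0, 1.0]]
tongs_grip 0.95 [479.0, 268.2, 54.4, 18.6]
level_center 0.62 [327.2, 209.9, 17.1, 37.0]
mortise 0.71 [328.3, 209.6, 72.6, 90.0]
holder_floor 0.74 [464.7, 267.8, 64.8, 55.8]
holder_floor 0.61 [477.9, 356.2, 68.3, 57.1]
holder_floor 0.22 [185.1, 254.1, 76.1, 84.6]
tray_floor 0.89 [185.2, 256.4, 76.5, 85.7]
jigsaw_center 0.89 [209.1, 134.8, 53.7, 106.9]
jigsaw_center 0.36 [468.2, 272.4, 30.9, 15.5]
sander_center 0.96 [332.6, 326.5, 52.1, 62.4]
offcut_center 0.6 [423.5, 141.1, 32.0, 27.0]
side [[0.702, -0.561, 0.438, 0.011], [-0.712, -0.54, 0.449, -0.537], [-0.015, -0.627, -0.779, 1.039], [0.0, 0.0, 0.0, 1.0]] [[548.7, 0.0, 311.4], [0.0, 548.7, 238.1], [0.0, 0.0, 1.0]]
tongs_grip 0.71 [404.8, 339.4, 37.8, 51.0]
level_center 0.61 [334.6, 234.9, 12.1, 12.0]
holder_floor 0.72 [344.2, 441.5, 75.8, 74.0]
holder_floor 0.55 [396.4, 366.5, 71.8, 63.6]
holder_floor 0.51 [414.2, 346.4, 12.6, 40.9]
tray_floor 0.65 [219.8, 211.4, 93.7, 71.1]
jigsaw_center 0.71 [297.6, 155.8, 52.5, 87.5]
sander_center 0.97 [259.7, 317.4, 36.6, 57.5]
offcut_center 0.9 [442.9, 255.3, 25.4, 39.2]
offcut_center 0.52 [218.7, 210.6, 93.8, 71.1]
```

View pics/top0.png

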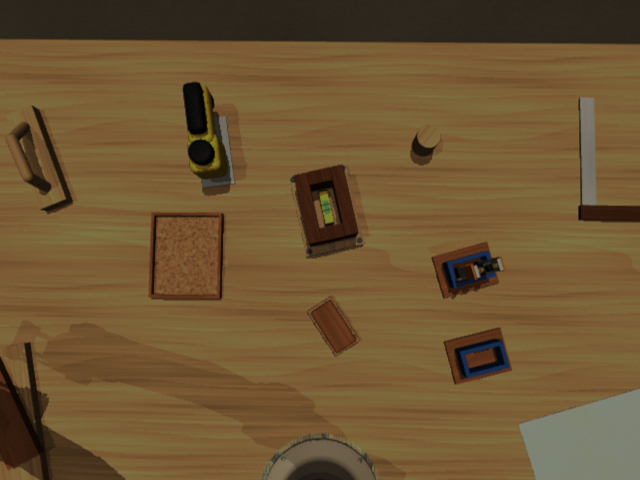

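View pics/side0.png

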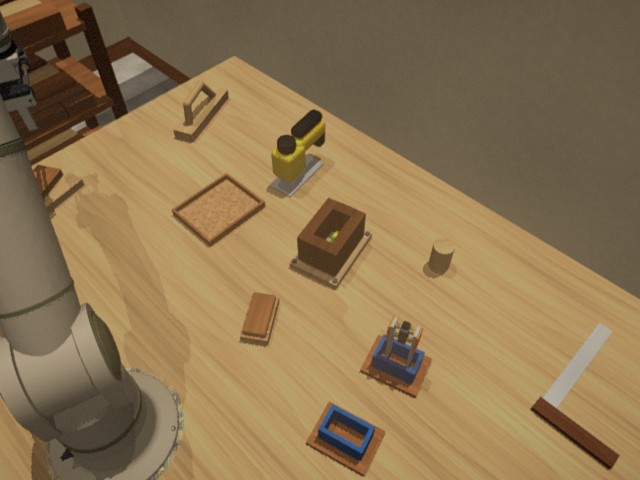

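The top view shows the tongs in a blue holder at (467,270), an empty look-alike holder nearer the base at (483,358), the post with the level at (327,209), and the tray at (187,256). The sander is at (333,326), the dowel at (427,141) and the jigsaw at (208,135). The only thing that could be mistaken for the right holder is the empty one at (483,358). The farther one, at (467,270), matches the description, and I'll check it in a close crop.

```bash
python3 - <<'E'
from h import *
t=cv2.imread("pics/top0.png");s=cv2.imread("pics/side0.png")
def c(i,u,v,w=50,h=37):return cv2.resize(i[v-h:v+h,u-w:u+w],(400,296),interpolation=cv2.INTER_CUBIC)
g=np.vstack([np.hstack([c(t,468,270),c(t,327,210,68,50)]),np.hstack([c(s,400,355,60,44),c(s,332,242,60,44)])])
g=cv2.convertScaleAbs(g,alpha=1.5,beta=15)
cv2.imwrite("pics/crop1.png",g)
E
```

```text
(no output)
```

View pics/crop1.png

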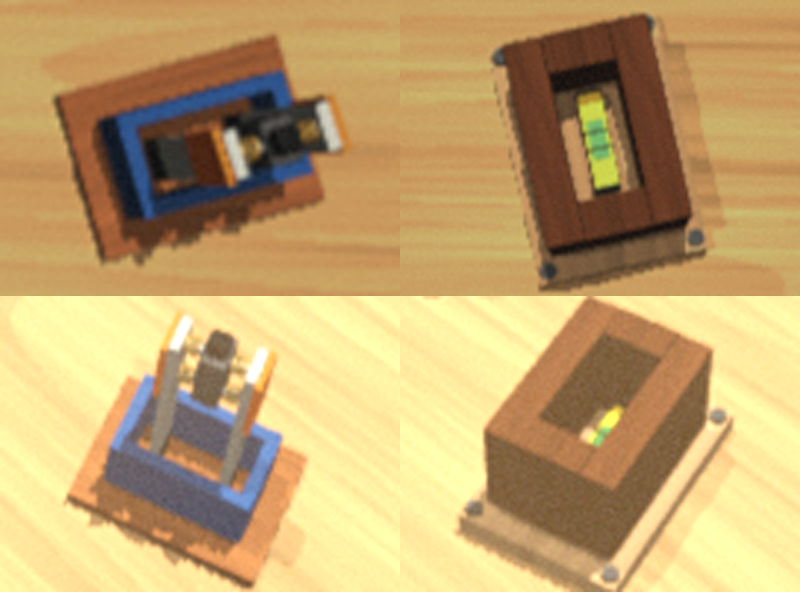

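The crops confirm it: the tongs stand in the farther holder with the jaws' closing line along its long side. The level lies along the mortise with its green window up. Next I'll fit model edges to both views to get the poses.

```bash
cat >> h.py <<'E'
from scipy.optimize import minimize
def rect(w,h,z,dx=0,dy=0):
    c=np.array([[-w,-h],[w,-h],[w,h],[-w,h]])/2
    return [(np.r_[c[i],z],np.r_[c[(i+1)%4],z]) for i in range(4)]
def gmap(p,s=1.0):
    g=cv2.GaussianBlur(p["color"],(0,0),s).astype(np.float32)
    m=np.sqrt(sum(cv2.Sobel(g[...,k],cv2.CV_32F,a,1-a)**2 for k in range(3) for a in(0,1)))
    return np.minimum(m,np.percentile(m,99.3))
def fit(views,edges,x0,s=1.0):
    M=[(p,gmap(p,s)) for p in views]
    P=np.vstack([np.linspace(a,b,40) for a,b in edges])
    def pts(x):
        c,n=np.cos(x[2]),np.sin(x[2]);return np.c_[x[0]+c*P[:,0]-n*P[:,1],x[1]+n*P[:,0]+c*P[:,1],P[:,2]]
    def cost(x):
        X=pts(x);t=0
        for p,m in M:
            K=np.array(p["camera_matrix"]);T=np.linalg.inv(np.array(p["T"]))
            c=(X@T[:3,:3].T+T[:3,3])@K.T;uv=(c[:,:2]/c[:,2:]).astype(np.float32)
            t-=cv2.remap(m,uv[:,:1],uv[:,1:],cv2.INTER_LINEAR).mean()
        return t
    best=None
    for d in np.random.default_rng(0).normal(size=(25,3))*[.004,.004,.05]:
        x=np.array(x0)+d
        r=minimize(cost,x,method="Nelder-Mead",options=dict(initial_simplex=x+np.vstack([[0]*3,np.diag([.004,.004,.05])]),xatol=1e-5,fatol=1e-3))
        if best is None or r.fun<best.fun:best=r
    return best.x,best.fun
MODEL=dict(post=rect(.14,.1,.1)+rect(.088,.046,.1),holder=rect(.054,.088,.055)+rect(.038,.072,.055),
  tray=rect(.18,.15,.02)+rect(.168,.138,.02),level=rect(.07,.018,.04))
E
python3 - <<'E'
from h import *
t=env.read_camera("top");s=env.read_camera("side")
# initial guesses from clicked corners
pc=np.array([at_z(t,u,v,.1) for u,v in[(294,175.3),(342.3,165.1),(357.6,233.1),(311.7,245)]])
print(pc.round(3).tolist(), at_z(t,467,268,.055).round(3), at_z(t,187,256,.02).round(3), at_z(t,327,208,.04).round(3))
yp=np.arctan2(*(pc[0]+pc[1]-pc[2]-pc[3])[[1,0]])
G=dict(post=[*pc.mean(0)[:2],yp],holder=[*at_z(t,471,268,.055)[:2],.25],tray=[*at_z(t,187,256,.02)[:2],0],level=[*at_z(t,327,208,.04)[:2],yp])
o={k:t["color"].copy() for k in"t"};ov={"top":t["color"].copy(),"side":s["color"].copy()}
for k,g in G.items():
    print(k,"guess",np.round(g,3))
    for n,v in(("top",[t]),("side",[s]),("both",[t,s])):
        if k=="level" and n!="top":continue
        x,f=fit(v,MODEL[k],g);print("  ",n,x.round(4),round(f,1))
    c,q=np.cos(x[2]),np.sin(x[2]);R=np.array([[c,-q,0],[q,c,0],[0,0,1]])
    for a,b in MODEL[k]:
        for p,n in((t,"top"),(s,"side")):
            cv2.line(ov[n],*[tuple(int(round(w*16)) for w in proj(p,R@e+[x[0],x[1],0])) for e in(a,b)],(255,0,255),1,cv2.LINE_AA,4)
def c(i,u,v,w,h):return cv2.resize(i[v-h:v+h,u-w:u+w],(400,300),interpolation=cv2.INTER_CUBIC)
cv2.imwrite("pics/fit.png",np.vstack([np.hstack([c(ov["top"],470,270,50,37),c(ov["top"],327,210,68,51)]),np.hstack([c(ov["side"],400,355,60,45),c(ov["side"],332,242,60,45)])]))
E
```

```text
[[0.653, 0.061, 0.1], [0.675, -0.034, 0.1], [0.541, -0.065, 0.1], [0.516, 0.024, 0.1]] [ 0.477 -0.289  0.055] [0.495 0.289 0.02 ] [ 0.598 -0.004  0.04 ]
post guess [ 0.596 -0.004  0.248]
   top [ 0.5981 -0.0016  0.2322] -146.6
   side [ 0.5982 -0.0018  0.2384] -159.7
   both [ 0.5981 -0.0018  0.2349] -306.0
holder guess [ 0.477 -0.297  0.25 ]
   top [ 0.4763 -0.2972  0.2753] -161.4
   side [ 0.4763 -0.2976  0.2884] -183.3
   both [ 0.4763 -0.2975  0.2832] -344.1
tray guess [0.495 0.289 0.   ]
   top [0.4933 0.289  0.0047] -170.6
   side [0.4979 0.2945 0.0053] -204.9
   both [0.4986 0.2948 0.0058] -332.9
level guess [ 0.598 -0.004  0.248]
   top [ 0.6003 -0.0027  0.2209] -178.9
```

View pics/fit.png

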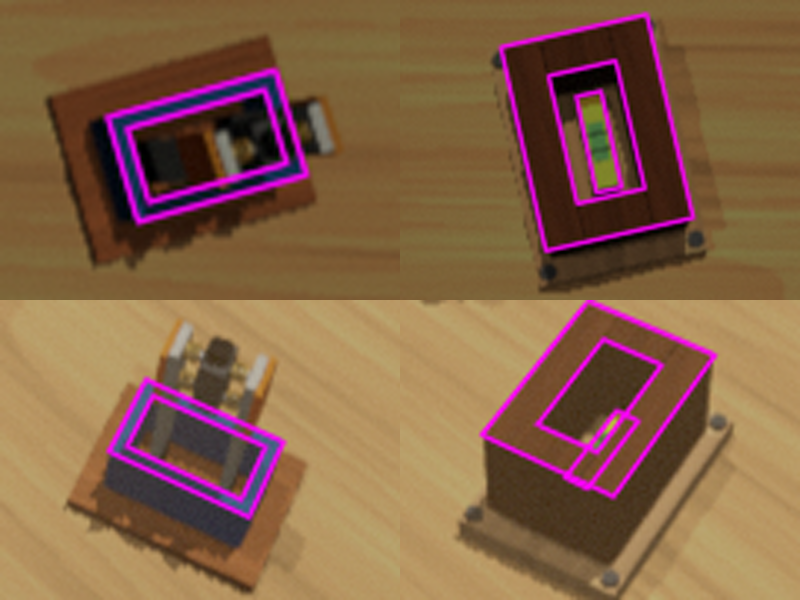

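The fits sit exactly on the post, holder and level, and the two views agree within about 1 mm. Next I'll fit the tongs' plates and compute the approach.

```bash
cat >> h.py <<'E'
def vrect(y,w,z0,z1):
    c=[(-w/2,y,z0),(w/2,y,z0),(w/2,y,z1),(-w/2,y,z1)];c=np.array(c);return [(c[i],c[(i+1)%4]) for i in range(4)]
from scipy.spatial.transform import Rotation as Ro
import json,sys
def R_az(deg):  # tool down, tool x at azimuth deg
    a=np.radians(deg);x=np.array([np.cos(a),np.sin(a),0]);z=np.array([0,0,-1.]);return np.c_[x,np.cross(z,x),z]
def plan(start,targets):
    """start (pos,az) commanded; targets list of (pos,az) -> tool-frame shift mm, rz deg"""
    p0,a0=start;R=R_az(a0)
    for p,a in targets:
        d=R.T@(np.array(p)-p0);rv=Ro.from_matrix(R.T@R_az(a)).as_rotvec(degrees=True)
        print("shift",d.round(4),"turn",rv.round(2),"rows>=",max(np.linalg.norm(d)/.05,abs(rv[2])/8.59).round(1))
def st():
    s=env.sense();R=Ro.from_quat(s["eef_rot"]).as_matrix()
    print("t",round(s["time_s"],2),"pos",np.round(s["eef_pos"],4),"az",np.degrees(np.arctan2(R[1,0],R[0,0])).round(2),"tilt",np.degrees(R[:2,2]).round(2),"F",np.round(s["force"],1),"gap mm",round(93*s["finger_gap"],2),"q",np.round(s["q"],2));return s
E
python3 - <<'E'
from h import *
t=env.read_camera("top");s=env.read_camera("side")
# tongs edges: plate top/outer outlines, feet on z=.010
E=vrect(.029,.026,.110,.162)+vrect(-.029,.026,.110,.162)
for n,v in(("top",[t]),("side",[s]),("both",[t,s])):
    for x0 in([.4763,-.2975,.283],[.4763+.002,-.2975+.006,.283],[.4763-.002,-.2975-.006,.283]):
        x,f=fit(v,E,x0);print(n,x.round(4),round(f,1))
c,q=np.cos(x[2]),np.sin(x[2]);R=np.array([[c,-q,0],[q,c,0],[0,0,1]])
out=[]
for p,(u,v) in((t,(475,268)),(s,(402,345))):
    im=p["color"].copy()
    im=cv2.resize(im[v-38:v+38,u-50:u+50],(400,304),interpolation=cv2.INTER_CUBIC)
    im=cv2.convertScaleAbs(im,alpha=1.4)
    for a,b in E:
        P=[tuple(int(round(w)) for w in (proj(p,R@e+[x[0],x[1],0])-[u-50,v-38])*4+2) for e in(a,b)];cv2.line(im,*P,(255,0,255),1,cv2.LINE_AA)
    out.append(im)
cv2.imwrite("pics/tongs.png",np.hstack(out))
S=st()
E
```

```text
top [ 0.4765 -0.3029  0.3368] -131.6
top [ 0.4777 -0.2865  0.1614] -132.8
top [ 0.4782 -0.3109  0.3103] -137.6
side [ 0.4688 -0.2997  0.536 ] -203.5
side [ 0.4688 -0.2997  0.5315] -203.5
side [ 0.4687 -0.2998  0.537 ] -203.5
both [ 0.4711 -0.2985  0.5009] -310.5
both [ 0.4673 -0.3004  0.5831] -312.2
both [ 0.4713 -0.2984  0.4964] -310.5
t 1.1 pos [0.2755 0.6706 0.2186] az 67.67 tilt [ 0. -0.] F [-0.9  0.7  0.1] gap mm 92.87 q [-1.26  0.6  -0.    1.6   0.    0.94 -0.08]
```

View pics/tongs.png

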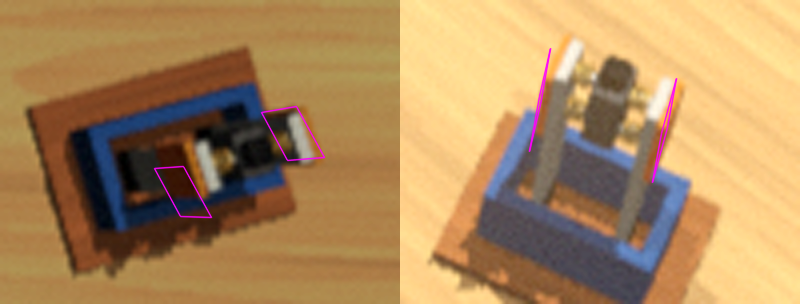

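The optimiser's plate fit failed because it drew on the wrong edges. The white jaw tops show clearly in both views, so I'll triangulate those.

```bash
python3 - <<'E'
from h import *
t=env.read_camera("top");s=env.read_camera("side")
def tri(a,b):
    o1,d1=ray(t,*a);o2,d2=ray(s,*b);k=np.linalg.lstsq(np.c_[d1,-d2],o2-o1,rcond=None)[0]
    A,B=o1+k[0]*d1,o2+k[1]*d2;return (A+B)/2,np.linalg.norm(A-B)
# white blob centroids near clicks
out=[]
for p,cl in((t,[(477,272),(500.2,265.2)]),(s,[(394,322),(417.5,332)])):
    g=p["color"].min(2).astype(int)
    for u,v in cl:
        w=g[int(v)-9:int(v)+10,int(u)-9:int(u)+10];th=0.6*w.max();n,l,st_,c=cv2.connectedComponentsWithStats((w>th).astype(np.uint8))
        i=1+np.argmin(np.linalg.norm(c[1:]-9,axis=1));c=c[i]+[int(u)-9,int(v)-9];out.append(c);print((u,v),c.round(2),st_[i,4],w.max())
L=tri(out[0],out[2]);R=tri(out[1],out[3]);print(L,R);m=(L[0]+R[0])/2;d=L[0]-R[0];print("mid",m.round(4),"sep",np.linalg.norm(d).round(4),"yaw",np.arctan2(-d[0],d[1]).round(3))
for z in(.162,.168,.174):print(z,at_z(t,*(out[0]+out[1])/2,z).round(4),at_z(s,*(out[2]+out[3])/2,z).round(4))
E
```

```text
(477, 272) [476.55 271.12] 40 118
(500.2, 265.2) [499.64 264.07] 42 115
(394, 322) [394.04 321.18] 45 164
(417.5, 332) [416.2  329.61] 64 163
(array([ 0.46896507, -0.27754714,  0.16490738]), np.float64(0.0008590189273525962)) (array([ 0.48195446, -0.31795537,  0.16762425]), np.float64(0.00020219118390710767))
mid [ 0.4755 -0.2978  0.1663] sep 0.0425 yaw 0.311
0.162 [ 0.4754 -0.2989  0.162 ] [ 0.478  -0.2969  0.162 ]
0.168 [ 0.4752 -0.2971  0.168 ] [ 0.4748 -0.2985  0.168 ]
0.174 [ 0.475  -0.2953  0.174 ] [ 0.4716 -0.3002  0.174 ]
```

```bash
python3 - <<'E'
from h import *
plan((np.array([.276,.671,.219]),67.6),[((.40,.50,.30),30),((.58,.25,.30),0)])
E
```

```text
shift [-0.1108  0.1798 -0.081 ] turn [ 0.   0.  37.6] rows>= 4.5
shift [-0.2734  0.4415 -0.081 ] turn [ 0.   0.  67.6] rows>= 10.5
```

Emit:
{"fn": "carry_out", "kwargs": {
  "targets": "-0.11 0.18 -0.081 0 0 38 0.093; -0.11 0.18 -0.081 0 0 38 0.093; -0.11 0.18 -0.081 0 0 38 0.093; -0.11 0.18 -0.081 0 0 38 0.093; -0.11 0.18 -0.081 0 0 38 0.093; -0.27 0.44 -0.081 0 0 67.6 0.093; -0.27 0.44 -0.081 0 0 67.6 0.093; -0.27 0.44 -0.081 0 0 67.6 0.093; -0.27 0.44 -0.081 0 0 67.6 0.093; -0.27 0.44 -0.081 0 0 67.6 0.093; -0.27 0.44 -0.081 0 0 67.6 0.093; -0.27 0.44 -0.081 0 0 67.6 0.093"
}}

```text
time_s: 2.4
eef_pos: [0.5834, 0.2473, 0.2999]
eef_rot: [1.0, -0.003, 0.001, 0.001]
force: [0.3, -0.1, -0.4]
finger_gap: 0.999
```

```bash
python3 - <<'E'
from h import *
s=st();s=st()
plan((np.array(s["eef_pos"]),0),[((.56,0,.30),-36),((.4755,-.2978,.30),-73.8)])
E
```

```text
t 2.4 pos [0.5834 0.2473 0.2999] az -0.33 tilt [ 0.13 -0.14] F [ 0.3 -0.1 -0.4] gap mm 92.89 q [-0.75  0.43  0.37  1.74 -0.18  1.   -0.31]
t 2.4 pos [0.5834 0.2473 0.2999] az -0.33 tilt [ 0.13 -0.14] F [ 0.3 -0.1 -0.4] gap mm 92.89 q [-0.75  0.43  0.37  1.74 -0.18  1.   -0.31]
shift [-2.340e-02  2.473e-01 -1.000e-04] turn [ 0.  0. 36.] rows>= 5.0
shift [-1.079e-01  5.451e-01 -1.000e-04] turn [ 0.   0.  73.8] rows>= 11.1
```

Emit:
{"fn": "carry_out", "kwargs": {
  "targets": "-0.023 0.247 0 0 0 36 0.093; -0.023 0.247 0 0 0 36 0.093; -0.023 0.247 0 0 0 36 0.093; -0.023 0.247 0 0 0 36 0.093; -0.023 0.247 0 0 0 36 0.093; -0.108 0.545 0 0 0 73.8 0.093; -0.108 0.545 0 0 0 73.8 0.093; -0.108 0.545 0 0 0 73.8 0.093; -0.108 0.545 0 0 0 73.8 0.093; -0.108 0.545 0 0 0 73.8 0.093; -0.108 0.545 0 0 0 73.8 0.093; -0.108 0.545 0 0 0 73.8 0.093"
}}

```text
time_s: 3.6
eef_pos: [0.4705, -0.2963, 0.3001]
eef_rot: [0.799, -0.602, 0.001, 0.001]
force: [-0.4, 0.5, -0.1]
finger_gap: 1.0
```

Emit:
{"fn": "carry_out", "kwargs": {
  "targets": "0 0 0 0 0 0 0.093; 0 0 0 0 0 0 0.093; 0 0 0 0 0 0 0.093"
}}

```text
time_s: 3.9
eef_pos: [0.4736, -0.2893, 0.2993]
eef_rot: [0.801, -0.599, -0.0, -0.0]
force: [0.6, 0.5, -0.0]
finger_gap: 1.003
```

```bash
python3 - <<'E'
from h import *
s=st()
plan((np.array(s["eef_pos"]),-73.8),[((.4755,-.2978,.117),-73.8)])
E
```

```text
t 3.9 pos [ 0.4736 -0.2893  0.2993] az -73.54 tilt [-0.02  0.06] F [ 0.6  0.5 -0. ] gap mm 93.25 q [-0.11  0.38  0.78  1.93 -0.33  0.96 -0.46]
shift [0.0087 0.0005 0.1823] turn [0. 0. 0.] rows>= 3.6
```

Emit:
{"fn": "carry_out", "kwargs": {
  "targets": "0.0087 0.0005 0.04 0 0 0 0.093; 0.0087 0.0005 0.08 0 0 0 0.093; 0.0087 0.0005 0.09 0 0 0 0.093; 0.0087 0.0005 0.09 0 0 0 0.093; 0.0087 0.0005 0.09 0 0 0 0.093; 0.0087 0.0005 0.09 0 0 0 0.093"
}}

```text
time_s: 4.5
eef_pos: [0.4754, -0.3002, 0.2113]
eef_rot: [0.8, -0.6, 0.001, -0.0]
force: [0.6, -0.3, 0.1]
finger_gap: 1.003
```

```bash
python3 - <<'E'
from h import *
s=st()
plan((np.array(s["eef_pos"]),-73.8),[((.4755,-.2978,.117),-73.8)])
p=env.read_camera("side");q=env.read_camera("top")
cv2.imwrite("pics/appr.png",np.hstack([cv2.resize(p["color"][250:430,300:540],(400,300)),cv2.resize(q["color"][180:360,340:580],(400,300))]))
E
```

```text
t 4.5 pos [ 0.4754 -0.3002  0.2113] az -73.7 tilt [ 0.14 -0.05] F [ 0.6 -0.3  0.1] gap mm 93.26 q [-0.01  0.49  0.7   2.01 -0.44  0.79 -0.34]
shift [-0.0023 -0.0007  0.0943] turn [0. 0. 0.] rows>= 1.9
```

View pics/appr.png

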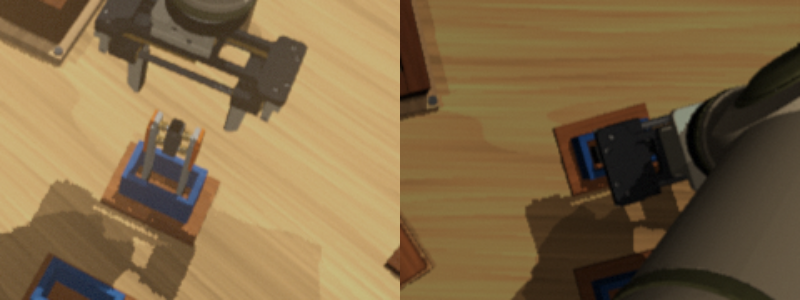

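The side view shows the open fingers straddling the tongs, with the closing line aligned. I'll descend.

Emit:
{"fn": "carry_out", "kwargs": {
  "targets": "-0.001 0 0.025 0 0 0 0.093; -0.002 0 0.05 0 0 0 0.093; -0.002 -0.0005 0.075 0 0 0 0.093; -0.002 -0.0005 0.094 0 0 0 0.093; -0.002 -0.0005 0.094 0 0 0 0.093; -0.002 -0.0005 0.094 0 0 0 0.093; -0.002 -0.0005 0.094 0 0 0 0.093; -0.002 -0.0005 0.094 0 0 0 0.093"
}}

```text
time_s: 5.4
eef_pos: [0.475, -0.2982, 0.1168]
eef_rot: [0.8, -0.6, 0.001, -0.0]
force: [0.2, 0.4, -0.1]
finger_gap: 1.003
```

```bash
python3 - <<'E'
from h import *
s=st()
plan((np.array(s["eef_pos"]),-73.8),[((.4755,-.2978,.117),-73.8)])
E
```

```text
t 5.4 pos [ 0.475  -0.2982  0.1168] az -73.72 tilt [ 0.1  -0.04] F [ 0.2  0.4 -0.1] gap mm 93.23 q [ 0.08  0.61  0.56  2.09 -0.58  0.59 -0.23]
shift [-0.0002 -0.0005 -0.0002] turn [0. 0. 0.] rows>= 0.0
```

Emit:
{"fn": "carry_out", "kwargs": {
  "targets": "0 0 0 0 0 0 0.075; 0 0 0 0 0 0 0.065; 0 0 0 0 0 0 0.060; 0 0 0 0 0 0 0.056; 0 0 0 0 0 0 0.052; 0 0 0 0 0 0 0.048; 0 0 0 0 0 0 0.048; 0 0 0 0 0 0 0.048; 0 0 0 0 0 0 0.048; 0 0 0 0 0 0 0.048",
  "force": 12
}}

```text
time_s: 6.4
eef_pos: [0.4744, -0.2978, 0.1156]
eef_rot: [0.8, -0.6, -0.0, -0.0]
force: [-1.1, 1.1, 1.6]
finger_gap: 0.518
```

```bash
python3 - <<'E'
from h import *
st()
E
```

```text
t 6.4 pos [ 0.4744 -0.2978  0.1156] az -73.73 tilt [-0.    0.01] F [-1.1  1.1  1.6] gap mm 48.22 q [ 0.08  0.61  0.56  2.09 -0.58  0.59 -0.23]
```

Emit:
{"fn": "carry_out", "kwargs": {
  "targets": "0 0 -0.02 0 0 0 0.048; 0 0 -0.045 0 0 0 0.048; 0 0 -0.08 0 0 0 0.048; 0 0 -0.13 0 0 0 0.048; 0 0 -0.18 0 0 0 0.048; 0 0 -0.18 0 0 0 0.048; 0 0 -0.18 0 0 0 0.048"
}}

```text
time_s: 7.1
eef_pos: [0.4747, -0.2977, 0.2961]
eef_rot: [0.8, -0.6, 0.001, -0.001]
force: [1.2, 1.4, -2.8]
finger_gap: 0.515
```

```bash
python3 - <<'E'
from h import *
s=st()
c,n=np.cos(.235),np.sin(.235);T=np.array([.5981,-.0018])+np.array([[c,-n],[n,c]])@[.002,-.0006];print(T)
plan((np.array(s["eef_pos"]),-73.7),[((T[0],T[1],.295),-76.7)])
E
```

```text
t 7.1 pos [ 0.4747 -0.2977  0.2961] az -73.7 tilt [ 0.11 -0.01] F [ 1.2  1.4 -2.8] gap mm 47.93 q [-0.1   0.39  0.79  1.92 -0.34  0.96 -0.44]
[ 0.60018473 -0.00191782]
shift [-0.2487 -0.2035  0.0011] turn [0. 0. 3.] rows>= 6.4
```

Emit:
{"fn": "carry_out", "kwargs": {
  "targets": "-0.03 -0.025 0 0 0 0.3 0.048; -0.065 -0.053 0 0 0 0.8 0.048; -0.1 -0.082 0 0 0 1.2 0.048; -0.135 -0.11 0 0 0 1.6 0.048; -0.17 -0.139 0 0 0 2 0.048; -0.205 -0.168 0 0 0 2.5 0.048; -0.235 -0.192 0 0 0 2.8 0.048; -0.249 -0.2035 0 0 0 3 0.048; -0.249 -0.2035 0 0 0 3 0.048; -0.249 -0.2035 0 0 0 3 0.048; -0.249 -0.2035 0 0 0 3 0.048; -0.249 -0.2035 0 0 0 3 0.048"
}}

```text
time_s: 8.3
eef_pos: [0.5995, -0.0038, 0.2957]
eef_rot: [0.783, -0.622, 0.0, 0.0]
force: [0.3, -0.7, -1.0]
finger_gap: 0.523
```

```bash
python3 - <<'E'
from h import *
s=st()
plan((np.array(s["eef_pos"]),-76.7),[((.6002,-.0019,.235),-76.7)])
p=env.read_camera("side")
cv2.imwrite("pics/over.png",cv2.resize(p["color"][100:290,220:460],(800,633))[:600])
E
```

```text
t 8.3 pos [ 0.5995 -0.0038  0.2957] az -76.89 tilt [-0.   -0.01] F [ 0.3 -0.7 -1. ] gap mm 48.59 q [-0.62  0.46  0.79  1.84 -0.38  1.   -1.01]
shift [-0.0016 -0.0012  0.0607] turn [0. 0. 0.] rows>= 1.2
```

View pics/over.png

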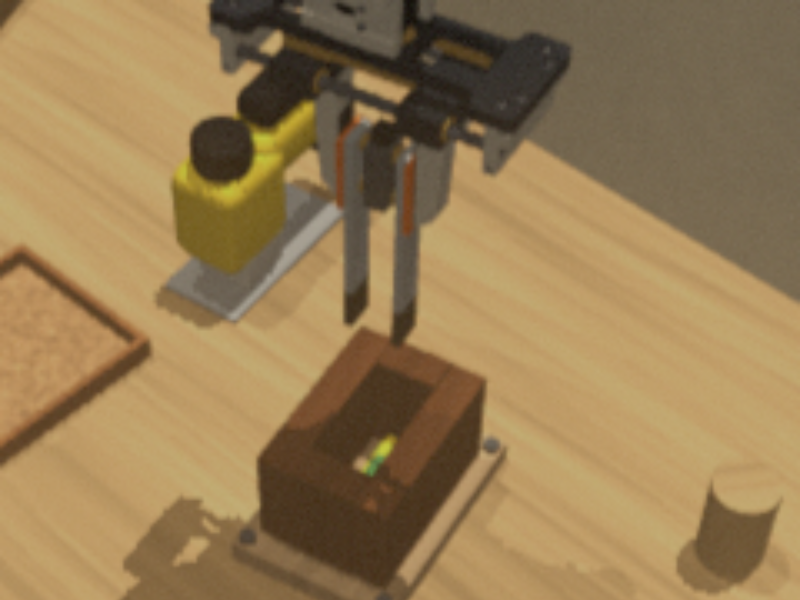

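The tongs hang straight over the post with both jaws clear of everything. I'll lower to just above the mouth and check the feet against the predicted pose.

Emit:
{"fn": "carry_out", "kwargs": {
  "targets": "-0.001 -0.001 0.03 0 0 0 0.048; -0.0016 -0.0012 0.06 0 0 0 0.048; -0.0016 -0.0012 0.076 0 0 0 0.048; -0.0016 -0.0012 0.076 0 0 0 0.048; -0.0016 -0.0012 0.076 0 0 0 0.048; -0.0016 -0.0012 0.076 0 0 0 0.048"
}}

```text
time_s: 8.95
eef_pos: [0.6015, -0.0006, 0.2209]
eef_rot: [0.784, -0.621, 0.001, -0.001]
force: [-0.2, -0.4, -1.1]
finger_gap: 0.521
```

```bash
python3 - <<'E'
from h import *
s=st()
plan((np.array(s["eef_pos"]),-76.7),[((.6002,-.0019,.13),-76.7)])
p=env.read_camera("side");im=cv2.resize(p["color"][160:280,270:430],(800,600),interpolation=cv2.INTER_CUBIC)
im=cv2.convertScaleAbs(im,alpha=1.5)
e=np.array(s["eef_pos"]);a=np.radians(13.3);R=np.array([[np.cos(a),-np.sin(a),0],[np.sin(a),np.cos(a),0],[0,0,1]])
def dr(E,o,yaw,col):
    R=np.array([[np.cos(yaw),-np.sin(yaw),0],[np.sin(yaw),np.cos(yaw),0],[0,0,1]])
    for x,y in E:cv2.line(im,*[tuple(int(round(w)) for w in (proj(p,R@k+o)-[270,160])*5+2) for k in(x,y)],col,1,cv2.LINE_AA)
g=93*s["finger_gap"]/1000
dr(rect(.022,g-.008,0),e-[0,0,.1056],a,(255,0,255))
dr(rect(.088,.046,.1),np.array([.5981,-.0018,0]),.235,(0,255,0))
dr(vrect(g/2-.004,.022,0,.06),e-[0,0,.1056],a,(255,255,0));dr(vrect(-g/2+.004,.022,0,.06),e-[0,0,.1056],a,(255,255,0))
cv2.imwrite("pics/mouth.png",im)
E
```

```text
t 8.95 pos [ 6.015e-01 -6.000e-04  2.209e-01] az -76.77 tilt [0.11 0.  ] F [-0.2 -0.4 -1.1] gap mm 48.43 q [-0.57  0.54  0.73  1.92 -0.46  0.86 -0.94]
shift [0.001  0.0016 0.0909] turn [0. 0. 0.] rows>= 1.8
```

View pics/mouth.png

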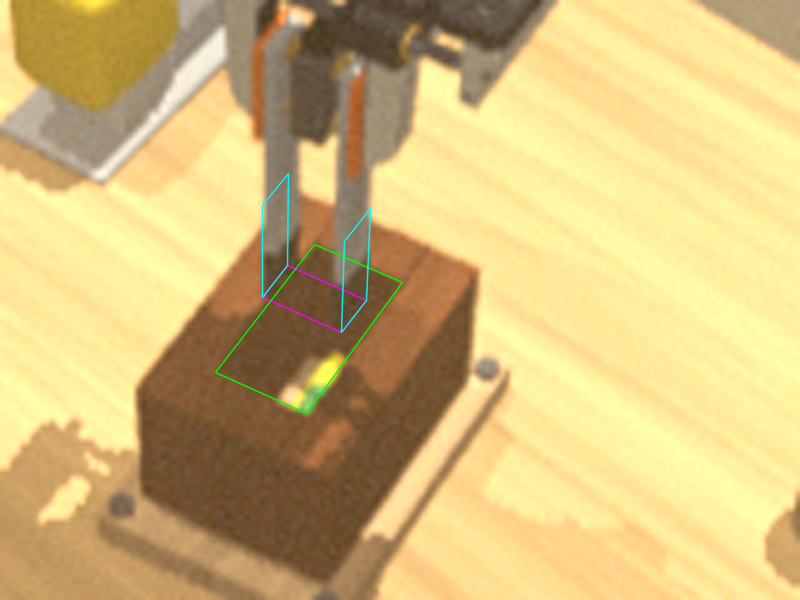

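The jaws match the predicted overlay within about half a camera pixel. The pose readings jitter by a millimetre or so, so I'll average several before entering.

```bash
cat >> h.py <<'E'
def avg(n=6):
    L=[]
    for _ in range(n):env.read_camera("side");s=env.sense();L.append(np.r_[s["eef_pos"],s["force"],93*s["finger_gap"]])
    L=np.array(L);print("mean",L.mean(0).round(4),"sd",L.std(0).round(4));return L.mean(0)
E
python3 - <<'E'
from h import *
m=avg();s=st()
plan((m[:3],-76.7),[((.6002,-.0019,.127),-76.7)])
E
```

```text
mean [ 0.6011 -0.      0.2203 -0.067   0.108  -1.7486 48.3351] sd [1.000e-04 1.000e-04 3.000e-04 5.982e-01 2.807e-01 5.805e-01 1.043e-01]
t 9.3 pos [6.01e-01 1.00e-04 2.20e-01] az -76.72 tilt [0.03 0.01] F [ 1.2  0.2 -1.1] gap mm 48.34 q [-0.57  0.54  0.72  1.92 -0.46  0.86 -0.94]
shift [0.0016 0.0013 0.0933] turn [0. 0. 0.] rows>= 1.9
```

Emit:
{"fn": "carry_out", "kwargs": {
  "targets": "0.0016 0.0013 0 0 0 0 0.048; 0.0016 0.0013 0 0 0 0 0.048; 0.0016 0.0013 0.01 0 0 0 0.048; 0.0016 0.0013 0.02 0 0 0 0.048; 0.0016 0.0013 0.03 0 0 0 0.048; 0.0016 0.0013 0.03 0 0 0 0.048; 0.0016 0.0013 0.03 0 0 0 0.048"
}}

```text
time_s: 10.0
eef_pos: [0.5998, -0.002, 0.1891]
eef_rot: [0.784, -0.621, -0.0, 0.0]
force: [0.6, 0.2, 0.1]
finger_gap: 0.518
```

```bash
python3 - <<'E'
from h import *
m=avg(4)
plan((m[:3],-76.7),[((.6002,-.0019,.127),-76.7)])
E
```

```text
mean [ 6.00100e-01 -2.00000e-03  1.89800e-01  1.37700e-01  2.71200e-01
 -1.59150e+00  4.83352e+01] sd [1.000e-04 1.000e-04 2.000e-04 4.264e-01 3.933e-01 4.562e-01 9.030e-02]
shift [-0.0001 -0.0001  0.0628] turn [0. 0. 0.] rows>= 1.3
```

The feet are 16 mm below the mouth with no contact force, so I'll continue down.

Emit:
{"fn": "carry_out", "kwargs": {
  "targets": "0 0 0.01 0 0 0 0.048; 0 0 0.02 0 0 0 0.048; 0 0 0.03 0 0 0 0.048; 0 0 0.04 0 0 0 0.048; 0 0 0.05 0 0 0 0.048; 0 0 0.056 0 0 0 0.048; 0 0 0.06 0 0 0 0.048; 0 0 0.062 0 0 0 0.048; 0 0 0.062 0 0 0 0.048; 0 0 0.062 0 0 0 0.048"
}}

```text
time_s: 11.2
eef_pos: [0.6001, -0.0019, 0.1279]
eef_rot: [0.784, -0.621, 0.0, -0.0]
force: [0.4, 0.0, -1.4]
finger_gap: 0.519
```

```bash
python3 - <<'E'
from h import *
m=avg(4)
E
```

```text
mean [ 6.00100e-01 -1.90000e-03  1.28000e-01  7.55000e-02 -7.33000e-02
 -1.60220e+00  4.82296e+01] sd [0.     0.     0.     0.4803 0.2529 0.8283 0.177 ]
```

Emit:
{"fn": "carry_out", "kwargs": {
  "targets": "0 0 0 0 0 0 0.046; 0 0 0 0 0 0 0.044; 0 0 0 0 0 0 0.042; 0 0 0 0 0 0 0.040; 0 0 0 0 0 0 0.038; 0 0 0 0 0 0 0.036; 0 0 0 0 0 0 0.034; 0 0 0 0 0 0 0.034; 0 0 0 0 0 0 0.034; 0 0 0 0 0 0 0.034",
  "force": 18
}}

```text
time_s: 12.4
eef_pos: [0.6, -0.0019, 0.1277]
eef_rot: [0.784, -0.621, 0.0, -0.0]
force: [0.7, 0.2, -1.4]
finger_gap: 0.405
```

```bash
python3 - <<'E'
from h import *
m=avg(4)
E
```

```text
mean [ 5.99900e-01 -1.90000e-03  1.27600e-01  2.30400e-01 -2.56500e-01
 -1.89770e+00  3.73274e+01] sd [0.     0.     0.     0.4665 0.3501 0.44   0.1386]
```

The fingers stopped at 37.3 mm against a command of 34 mm, and an 18 mm part should stop them at 38, so the level is held. I'll lift gently.

Emit:
{"fn": "carry_out", "kwargs": {
  "targets": "0 0 -0.005 0 0 0 0.034; 0 0 -0.015 0 0 0 0.034; 0 0 -0.03 0 0 0 0.034; 0 0 -0.045 0 0 0 0.034; 0 0 -0.06 0 0 0 0.034; 0 0 -0.08 0 0 0 0.034; 0 0 -0.1 0 0 0 0.034; 0 0 -0.125 0 0 0 0.034; 0 0 -0.15 0 0 0 0.034; 0 0 -0.17 0 0 0 0.034; 0 0 -0.17 0 0 0 0.034; 0 0 -0.17 0 0 0 0.034"
}}

```text
time_s: 13.8
eef_pos: [0.5997, -0.0016, 0.2979]
eef_rot: [0.784, -0.621, 0.0, -0.0]
force: [0.5, 0.6, -3.1]
finger_gap: 0.403
```

```bash
python3 - <<'E'
from h import *
m=avg(3)
p=env.read_camera("side");im=cv2.resize(p["color"][90:270,250:430],(600,600),interpolation=cv2.INTER_CUBIC)
cv2.imwrite("pics/lift.png",im)
plan((m[:3],-76.7),[((.5,.288,.28),-76.7),((.5,.288,.28),-60)])
E
```

```text
mean [ 5.99300e-01 -1.60000e-03  2.96900e-01 -3.17600e-01 -5.84000e-02
 -3.01030e+00  3.73269e+01] sd [1.000e-04 0.000e+00 2.000e-04 3.361e-01 8.910e-02 1.834e-01 1.495e-01]
shift [-0.3047  0.03    0.0169] turn [0. 0. 0.] rows>= 6.1
shift [-0.3047  0.03    0.0169] turn [  0.    0.  -16.7] rows>= 6.1
```

View pics/lift.png

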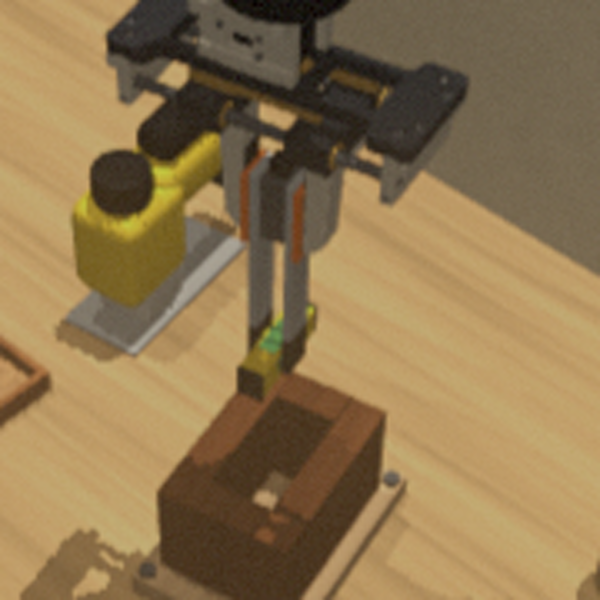

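The level is out, held level and upright with the green window on top, and the mortise is empty. Now I'll move over the tray.

Emit:
{"fn": "carry_out", "kwargs": {
  "targets": "-0.015 0.001 0 0 0 0 0.034; -0.045 0.004 0 0 0 0 0.034; -0.08 0.008 0 0 0 0 0.034; -0.115 0.011 0 0 0 0 0.034; -0.15 0.015 0 0 0 0 0.034; -0.185 0.018 0 0 0 0 0.034; -0.22 0.022 0 0 0 0 0.034; -0.255 0.026 0 0 0 0 0.034; -0.285 0.03 0 0 0 0 0.034; -0.303 0.035 0 0 0 0 0.034; -0.308 0.037 0 0 0 0 0.034; -0.308 0.037 0 0 0 0 0.034"
}}

```text
time_s: 15.2
eef_pos: [0.4923, 0.2902, 0.2972]
eef_rot: [0.785, -0.62, -0.0, 0.0]
force: [-0.9, -0.1, -2.0]
finger_gap: 0.401
```

Emit:
{"fn": "carry_out", "kwargs": {
  "targets": "0 0 0 0 0 0 0.034; 0 0 0 0 0 0 0.034; 0 0 0.02 0 0 0 0.034; 0 0 0.05 0 0 0 0.034; 0 0 0.08 0 0 0 0.034; 0 0 0.11 0 0 0 0.034; 0 0 0.14 0 0 0 0.034; 0 0 0.155 0 0 0 0.034; 0 0 0.16 0 0 0 0.034; 0 0 0.16 0 0 0 0.034; 0 0 0.16 0 0 0 0.034"
}}

```text
time_s: 16.3
eef_pos: [0.4941, 0.2895, 0.1388]
eef_rot: [0.784, -0.621, 0.0, -0.001]
force: [0.4, -0.4, -1.7]
finger_gap: 0.402
```

```bash
python3 - <<'E'
from h import *
m=avg(4);st()
print("expected touchdown TCP z ~",.1276-.012)
E
```

```text
mean [ 0.4938  0.2897  0.1387  0.2287  0.2033 -2.3739 37.4566] sd [2.000e-04 1.000e-04 1.000e-04 3.187e-01 6.966e-01 1.695e-01 1.752e-01]
t 16.5 pos [0.4936 0.2898 0.1385] az -76.72 tilt [0.07 0.06] F [ 0.7  0.3 -2.4] gap mm 37.43 q [-1.05  0.6   0.64  2.05 -0.58  0.67 -1.37]
expected touchdown TCP z ~ 0.1156
```

Emit:
{"fn": "carry_out", "kwargs": {
  "targets": "0 0 0.008 0 0 0 0.034; 0 0 0.015 0 0 0 0.034; 0 0 0.02 0 0 0 0.034; 0 0 0.0215 0 0 0 0.034; 0 0 0.0215 0 0 0 0.034; 0 0 0.0215 0 0 0 0.034"
}}

```text
time_s: 17.1
eef_pos: [0.4933, 0.2893, 0.1161]
eef_rot: [0.784, -0.621, 0.0, 0.0]
force: [-0.2, 0.2, -2.3]
finger_gap: 0.401
```

```bash
python3 - <<'E'
from h import *
m=avg(4)
E
```

```text
mean [ 0.4933  0.2894  0.1162  0.3369 -0.2483 -2.4705 37.5238] sd [0.     0.     0.     0.6271 0.4186 0.5582 0.1803]
```

Emit:
{"fn": "carry_out", "kwargs": {
  "targets": "0 0 0.0005 0 0 0 0.034; 0 0 0.001 0 0 0 0.034; 0 0 0.001 0 0 0 0.034; 0 0 0.001 0 0 0 0.034"
}}

```text
time_s: 17.7
eef_pos: [0.4934, 0.2895, 0.1155]
eef_rot: [0.784, -0.621, 0.0, -0.0]
force: [-0.8, -0.4, 4.1]
finger_gap: 0.405
```

```bash
python3 - <<'E'
from h import *
m=avg(4)
E
```

```text
mean [ 0.4935  0.2895  0.1155 -0.7795 -0.4807  5.6604 37.2472] sd [0.     0.     0.     0.1718 0.3286 0.3147 0.2525]
```

The contact force rose by about 8 N at the expected height, so the level is resting on the cork. I'll open to 48 mm, keeping hold of the tongs.

Emit:
{"fn": "carry_out", "kwargs": {
  "targets": "0 0 -0.0003 0 0 0 0.037; 0 0 -0.0003 0 0 0 0.040; 0 0 -0.0003 0 0 0 0.042; 0 0 -0.0003 0 0 0 0.044; 0 0 -0.0003 0 0 0 0.046; 0 0 -0.0003 0 0 0 0.048; 0 0 -0.0003 0 0 0 0.048; 0 0 -0.0003 0 0 0 0.048; 0 0 -0.0003 0 0 0 0.048",
  "force": 12
}}

```text
time_s: 18.8
eef_pos: [0.4932, 0.2894, 0.1154]
eef_rot: [0.784, -0.621, 0.0, 0.0]
force: [0.2, 0.1, -1.9]
finger_gap: 0.515
```

```bash
python3 - <<'E'
from h import *
m=avg(3)
E
```

```text
mean [ 4.93200e-01  2.89400e-01  1.15400e-01 -1.46000e-02  3.79200e-01
 -1.81960e+00  4.84295e+01] sd [0.     0.     0.     0.1832 0.4483 0.6773 0.2723]
```

Emit:
{"fn": "carry_out", "kwargs": {
  "targets": "0 0 -0.005 0 0 0 0.048; 0 0 -0.012 0 0 0 0.048; 0 0 -0.022 0 0 0 0.048; 0 0 -0.035 0 0 0 0.048; 0 0 -0.06 0 0 0 0.048; 0 0 -0.1 0 0 0 0.048; 0 0 -0.14 0 0 0 0.048; 0 0 -0.18 0 0 0 0.048; 0 0 -0.18 0 0 0 0.048; 0 0 -0.18 0 0 0 0.048; 0 0 -0.18 0 0 0 0.048"
}}

```text
time_s: 20.05
eef_pos: [0.4923, 0.2893, 0.2947]
eef_rot: [0.784, -0.621, -0.0, 0.001]
force: [0.5, -0.8, -0.8]
finger_gap: 0.517
```

```bash
python3 - <<'E'
from h import *
m=avg(3)
p=env.read_camera("side");t=env.read_camera("top")
a=cv2.resize(p["color"][90:270,160:400],(800,600),interpolation=cv2.INTER_CUBIC)
cv2.imwrite("pics/placed.png",a)
for r in env.trace("level_center",t)[:2]:print(r["score"],r["bbox"],at_z(t,*r["bbox"][:2],.028).round(3))
plan((m[:3],-76.7),[((.58,.1,.30),-76.7),((.56,-.1,.3),-75),((.4755,-.2978,.30),-73.8)])
E
```

```text
mean [ 4.92500e-01  2.89200e-01  2.94300e-01 -2.81800e-01 -1.26000e-02
 -1.88810e+00  4.82451e+01] sd [1.000e-04 0.000e+00 0.000e+00 2.666e-01 3.363e-01 2.996e-01 1.043e-01]
0.96 [187.7, 256.2, 18.5, 34.6] [0.494 0.286 0.028]
shift [ 0.2042 -0.0416 -0.0057] turn [0. 0. 0.] rows>= 4.2
shift [ 0.3943  0.0238 -0.0057] turn [ 0.   0.  -1.7] rows>= 7.9
shift [ 0.5673  0.1516 -0.0057] turn [ 0.   0.  -2.9] rows>= 11.7
```

View pics/placed.png

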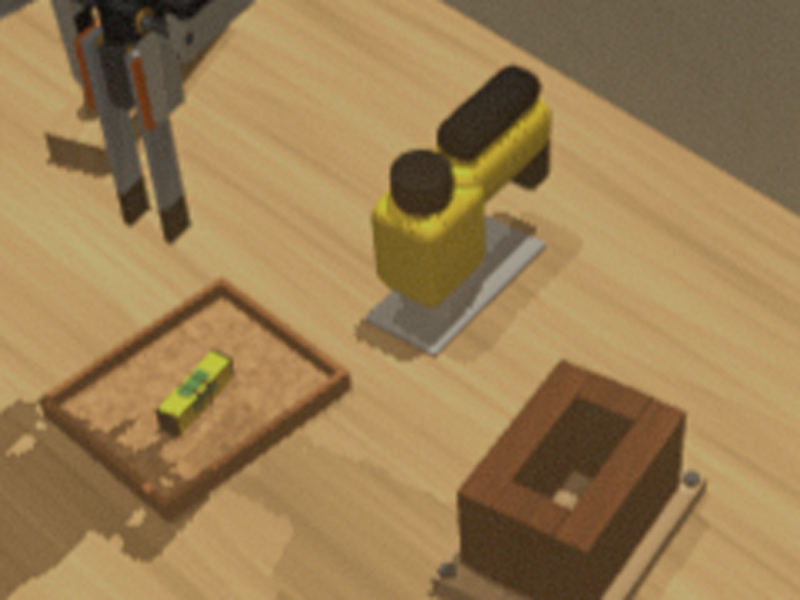

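The level sits flat, window up, in the middle of the tray. Next I'll return the tongs to the holder.

Emit:
{"fn": "carry_out", "kwargs": {
  "targets": "0.02 -0.004 0 0 0 0 0.048; 0.06 -0.012 0 0 0 0 0.048; 0.105 -0.022 0 0 0 0 0.048; 0.15 -0.032 0 0 0 0 0.048; 0.195 -0.04 0 0 0 0 0.048; 0.24 -0.03 0 0 0 -0.5 0.048; 0.285 -0.015 0 0 0 -1 0.048; 0.33 0 0 0 0 -1.3 0.048; 0.37 0.014 0 0 0 -1.6 0.048; 0.394 0.023 0 0 0 -1.7 0.048; 0.394 0.023 0 0 0 -1.7 0.048"
}}

```text
time_s: 21.45
eef_pos: [0.5601, -0.1042, 0.2957]
eef_rot: [0.791, -0.612, 0.001, 0.001]
force: [0.3, 0.2, -1.5]
finger_gap: 0.516
```

```bash
python3 - <<'E'
from h import *
m=avg(2);st()
plan((m[:3],-75),[((.4755,-.2978,.2943),-73.8)])
E
```

```text
mean [ 0.5609 -0.1006  0.2953  0.3756  0.0699 -1.6801 48.2249] sd [2.000e-04 9.000e-04 1.000e-04 1.626e-01 5.046e-01 5.870e-02 1.463e-01]
t 21.55 pos [ 0.5611 -0.0997  0.2952] az -75.13 tilt [-0.02  0.01] F [ 0.2 -0.4 -1.7] gap mm 48.37 q [-0.48  0.41  0.8   1.9  -0.36  0.97 -0.83]
shift [0.1683 0.1336 0.001 ] turn [ 0.   0.  -1.2] rows>= 4.3
```

Emit:
{"fn": "carry_out", "kwargs": {
  "targets": "0.02 0.016 0 0 0 -0.2 0.048; 0.055 0.044 0 0 0 -0.4 0.048; 0.09 0.072 0 0 0 -0.7 0.048; 0.125 0.1 0 0 0 -1 0.048; 0.155 0.123 0 0 0 -1.2 0.048; 0.168 0.1335 0 0 0 -1.2 0.048; 0.168 0.1335 0 0 0 -1.2 0.048; 0.168 0.1335 0 0 0 -1.2 0.048; 0.168 0.1335 0 0 0 -1.2 0.048"
}}

```text
time_s: 22.45
eef_pos: [0.4769, -0.2941, 0.295]
eef_rot: [0.8, -0.599, -0.0, -0.0]
force: [0.2, 0.4, -1.6]
finger_gap: 0.52
```

```bash
python3 - <<'E'
from h import *
m=avg(4);st()
plan((m[:3],-73.8),[((.4755,-.2977,.1170),-73.8)])
E
```

```text
mean [ 0.4765 -0.2946  0.2952 -0.1643 -0.2306 -1.5175 48.1365] sd [2.000e-04 3.000e-04 1.000e-04 4.066e-01 3.495e-01 2.151e-01 7.870e-02]
t 22.65 pos [ 0.4763 -0.2951  0.2953] az -73.73 tilt [-0.01  0.02] F [-0.6 -0.6 -1.2] gap mm 48.16 q [-0.11  0.4   0.8   1.92 -0.34  0.96 -0.44]
shift [0.0026 0.0019 0.1782] turn [0. 0. 0.] rows>= 3.6
```

Emit:
{"fn": "carry_out", "kwargs": {
  "targets": "0.002 0.001 0.02 0 0 0 0.048; 0.002 0.001 0.06 0 0 0 0.048; 0.002 0.001 0.1 0 0 0 0.048; 0.002 0.001 0.12 0 0 0 0.048; 0.002 0.001 0.135 0 0 0 0.048; 0.002 0.001 0.15 0 0 0 0.048; 0.002 0.001 0.165 0 0 0 0.048; 0.002 0.001 0.17 0 0 0 0.048; 0.002 0.001 0.17 0 0 0 0.048; 0.002 0.001 0.17 0 0 0 0.048"
}}

```text
time_s: 23.65
eef_pos: [0.4756, -0.2984, 0.1259]
eef_rot: [0.8, -0.601, 0.0, -0.0]
force: [0.5, -0.6, -1.0]
finger_gap: 0.52
```

```bash
python3 - <<'E'
from h import *
m=avg(4);st()
plan((m[:3],-73.8),[((.4755,-.2977,.1160),-73.8)])
E
```

```text
mean [ 0.4757 -0.2985  0.1261 -0.2162  0.1201 -1.6903 48.3087] sd [0.     0.     0.     0.323  0.55   0.2043 0.1329]
t 23.85 pos [ 0.4756 -0.2984  0.1261] az -73.82 tilt [ 0.06 -0.02] F [-0.1  0.9 -1.4] gap mm 48.33 q [ 0.06  0.6   0.59  2.09 -0.58  0.62 -0.23]
shift [-0.0008 -0.      0.0101] turn [0. 0. 0.] rows>= 0.2
```

Emit:
{"fn": "carry_out", "kwargs": {
  "targets": "0 0 0.005 0 0 0 0.048; 0 0 0.009 0 0 0 0.048; 0 0 0.0098 0 0 0 0.048; 0 0 0.0098 0 0 0 0.048; 0 0 0.0098 0 0 0 0.048"
}}

```text
time_s: 24.35
eef_pos: [0.4753, -0.2983, 0.1156]
eef_rot: [0.799, -0.601, -0.0, -0.0]
force: [-0.5, 0.4, -0.5]
finger_gap: 0.518
```

```bash
python3 - <<'E'
from h import *
m=avg(4)
E
```

```text
mean [ 0.4753 -0.2983  0.1156  0.5292  0.5716 -0.3475 48.1729] sd [0.     0.     0.     0.3655 0.1462 0.3005 0.0855]
```

Emit:
{"fn": "carry_out", "kwargs": {
  "targets": "0 0 0.0003 0 0 0 0.048; 0 0 0.0006 0 0 0 0.048; 0 0 0.0006 0 0 0 0.048; 0 0 0.0006 0 0 0 0.048"
}}

```text
time_s: 24.95
eef_pos: [0.4754, -0.2983, 0.1155]
eef_rot: [0.8, -0.601, 0.0, -0.0]
force: [-1.0, 0.5, 6.5]
finger_gap: 0.52
```

```bash
python3 - <<'E'
from h import *
m=avg(4)
E
```

```text
mean [ 0.4755 -0.2983  0.1155 -0.8398  1.8825  6.0651 48.1694] sd [0.     0.     0.     0.2697 0.5863 0.1954 0.1664]
```

The feet are on the holder floor at the height where they started. I'll back off the load slightly, then release slowly and retreat.

Emit:
{"fn": "carry_out", "kwargs": {
  "targets": "0 0 -0.0006 0 0 0 0.048; 0 0 -0.0006 0 0 0 0.048; 0 0 -0.0006 0 0 0 0.051; 0 0 -0.0006 0 0 0 0.054; 0 0 -0.0006 0 0 0 0.057; 0 0 -0.0006 0 0 0 0.060; 0 0 -0.0006 0 0 0 0.065; 0 0 -0.0006 0 0 0 0.075; 0 0 -0.0006 0 0 0 0.090; 0 0 -0.0006 0 0 0 0.093; 0 0 -0.0006 0 0 0 0.093; 0 0 -0.0006 0 0 0 0.093"
}}

```text
time_s: 26.35
eef_pos: [0.4753, -0.2983, 0.1157]
eef_rot: [0.8, -0.601, 0.0, -0.0]
force: [0.5, 0.3, 0.1]
finger_gap: 0.996
```

```bash
python3 - <<'E'
from h import *
m=avg(3)
E
```

```text
mean [ 0.4753 -0.2983  0.1157 -0.3101 -0.1507 -0.104  92.8694] sd [0.     0.     0.     0.2242 0.2988 0.252  0.1601]
```

Emit:
{"fn": "carry_out", "kwargs": {
  "targets": "0 0 -0.015 0 0 0 0.093; 0 0 -0.035 0 0 0 0.093; 0 0 -0.06 0 0 0 0.093; 0 0 -0.09 0 0 0 0.093; 0 0 -0.13 0 0 0 0.093; 0 0 -0.18 0 0 0 0.093; 0 0 -0.2 0 0 0 0.093; 0 0 -0.2 0 0 0 0.093; -0.05 -0.04 -0.2 0 0 0 0.093; -0.1 -0.08 -0.2 0 0 0 0.093; -0.1 -0.08 -0.2 0 0 0 0.093; -0.1 -0.08 -0.2 0 0 0 0.093"
}}

```text
time_s: 27.7
eef_pos: [0.5257, -0.175, 0.3138]
eef_rot: [0.802, -0.598, -0.001, -0.0]
force: [0.8, 0.4, -0.3]
finger_gap: 0.999
```

```bash
python3 - <<'E'
from h import *
m=avg(3)
p=env.read_camera("side");t=env.read_camera("top")
for n in["sander_center","offcut_center","jigsaw_center","level_center"]:
    for im in(t,p):print(n,[(round(r["score"],2),np.round(r["bbox"],1).tolist()) for r in env.trace(n,im)[:1]])
cv2.imwrite("pics/end.png",np.hstack([cv2.resize(p["color"][270:420,340:490],(400,400)),cv2.resize(t["color"][190:340,400:550],(400,400))]))
E
```

```text
mean [ 0.524  -0.1792  0.3145 -0.5086 -0.7832 -0.1114 93.0222] sd [4.000e-04 1.200e-03 3.000e-04 3.127e-01 1.127e-01 4.047e-01 1.286e-01]
sander_center [(0.97, [333.6, 326.2, 50.9, 60.3])]
sander_center [(0.94, [259.9, 317.9, 37.4, 52.9])]
offcut_center [(0.91, [424.4, 142.8, 36.0, 27.3])]
offcut_center [(0.56, [441.6, 254.9, 23.9, 37.4])]
jigsaw_center [(0.86, [209.6, 135.4, 54.9, 106.2])]
jigsaw_center [(0.61, [298.6, 153.9, 51.7, 83.9])]
level_center [(0.73, [186.7, 257.7, 18.4, 33.0])]
level_center []
```

View pics/end.png

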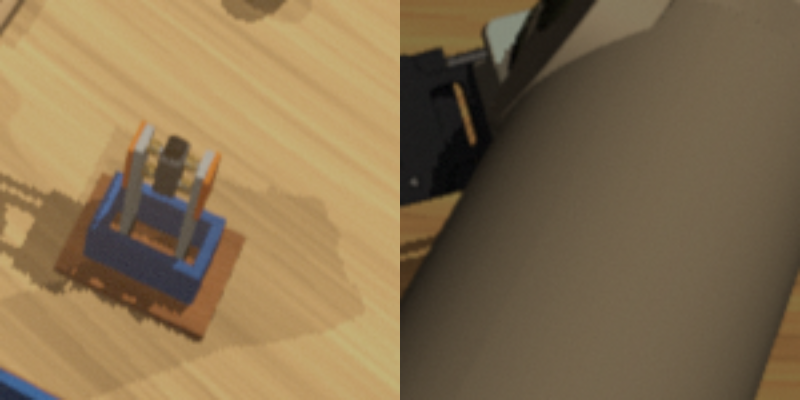

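The side view shows the tongs standing upright in the far blue holder and the gripper clear of them. The bystanders are within a pixel or two of where they started, so I'm handing in.

```bash
python3 -c "
from h import *
st();print(env.job_done())"
```

```text
t 28.35 pos [ 0.5242 -0.1803  0.3157] az -73.86 tilt [ 0.01 -0.  ] F [-0.1  0.2 -0.1] gap mm 92.55 q [-0.36  0.37  0.82  1.91 -0.32  1.   -0.69]
the job is handed in; nothing more can be done
None
```

The job is done and handed in at 28.4 s of the 66 s allowed. I took the tongs from the farther blue holder and gripped the level at the bottom of the mortise. I used 18 N at the gripper, which by the stated spring force leaves about 10 N a side on the level. I lifted it out, set it down in the tongs on the tray's cork, and stood the tongs back in their holder.

**Last checks:**
- **Level:** after release the side picture showed it flat with its green window up, near the tray's middle. The final top picture still found it there; the network did not find it in the final side picture.
- **Tongs:** the final side picture shows them upright in the right holder. The arm blocked the top view of the holder, so that check rests on the side view alone.
- **Bystanders:** the jigsaw, sanding block and dowel offcut were found within about 2 pixels (roughly 4 mm) of where they started.
- **Forces:** the highest end-of-move reading was about 6.5 N, and the gripper was empty and clear at hand-in.

**What disagreed:**
- An automatic fit of the tongs' plates failed, so I triangulated the jaw tops instead.
- The two cameras differed by about 5 mm on the tray's position, which did not matter given its size.

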